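Load a brass blank under the clip of the engraving fixture

ROBOT

A 6-joint arm with a two-finger parallel gripper is mounted at the origin on the work surface. World frame = base frame: x ahead of the robot, y to its left, z up, the work surface at z = 0. Lengths are in m, angles in degrees, forces in N, time in s.
With the tool pointing down it reaches from about 0.375 to 0.925 m from the base axis. Payload 5.7 kg.
Tool frame: the origin (TCP) lies at the very end of the fingers, on their centre line; the grasp point (between the pads) lies 19 mm behind it; z points along the fingers, y is the direction in which the jaws open and shut (so a half turn about z gives the same grasp; the last joint's range is limited). The gripper opens to 85 mm and grips with 20 to 120 N. Pads are 22 mm wide; open, the fingers measure 114 mm over their backs; the gripper's body (76 mm by 85 mm) begins 54 mm behind the grasp point. The pads swing forward as they close: fully open they stand 13 mm farther back than shut.
Start: joints at [68.749, 20.558, 86.54, -0, 72.909, -6.595], TCP at [0.152, 0.58, 0.202] pointing down, gripper open.
Joint ranges: [-170.27, 170.27], [-57.76, 135], [12.27, 136.19], [-55.21, 235.2], [11.17, 155.16], [-170.74, 170.74]. Speed limits (degrees/s): [136.94, 136.94, 180, 180, 180, 180].

INTERFACE

Orientations are given as [roll, pitch, yaw] about the fixed x, y, z axes, in that order (R = Rz(yaw) Ry(pitch) Rx(roll)).
In Python, from bench import manip gives the robot as it stands.
- The arm moves only by the tool carry_out, never from a script. Its argument "motion" is text: rows parted by semicolons, each of 7 numbers parted by spaces: the opening, from -1 (shut) to 1 (fully open), then the shift along the world's x, y, z in m, then the turn, a rotation vector about the world's x, y, z in degrees. A call has 1 to 8 rows; each row shifts and turns the pose as measured when the row begins; what a row does not reach is not made up. A row lasts 1/8 s, in which the tool goes at most 62.5 mm and 10.7 degrees, less where a joint would pass 70% of its speed; a pose out of reach is approached as far as the arm can. A call with a gripper value outside its range is refused whole. The fingers move at their own pace and stop on an object; "newtons" is the grip in N (left out, the last holds). Time passes only in rows, so rows that do not move let the fingers close. It gives the time, the measured TCP pose, the force and the opening at its end, in the units of the state.
- manip.sense(): the state, without advancing time (a new reading comes with each control period).
- manip.read_camera(name): name is "scene" or "top" or "wrist"; returns a dict with "img" (384x512x3 uint8, red, green, blue), "mtx" (3x3 intrinsics, pixels), "cam_to_world" (4x4, takes a point from camera to world coordinates); the wrist camera has in their place "tool_from_camera" (4x4, takes a point from camera to tool coordinates, whose origin is the TCP and whose axes are the flange's). Camera axes: x right, y down, z forward; pixel columns grow to the right and rows downward; lengths in m; the calibration is good to about 2 mm. A picture is of the moment at which its call begins: read the wrist's pose just before it. There is no depth.
- manip.job_done(): hands the job in, once; it reports no verdict.
Trained networks look in the newest picture that a camera, given by its name, has taken for a name from the list of things; names that differ only in an ending like _2 or _b are one class to them, and where a whole thing is asked for, a point or a joint stands for the part that bears it (a point fixed in the world has none). Each returns a list of dicts, best first, with "p" (0 to 1); they miss things now and then, are a little off and sometimes report something else, mostly with a low value. They report only what shows in the picture. A call takes as long as a camera call. They do not tell look-alikes from the thing itself.
- manip.recognise(camera, name): "xyz" ([x, y, z] in m, in the coordinates of the camera as it stood for that picture, good to about 4 mm: the middle of the surface that is visible of it).
- manip.cut_out(camera, name): "pixels" (384x512 bool, what is visible of it).
- manip.mark_of(camera, name): "xyz" ([x, y, z] in m, in the coordinates of the camera as it stood for that picture, good to about 4 mm: a listed point, or the origin of a listed thing).
The state is a dict: "time": time; "qpos": joint angles; "qd": joint speeds; "tau": joint torques, N m; "ee_pos": TCP position; "orientation": TCP orientation; "ft_force": force on the tool from outside, world axes, zero at the start; "torque": the same for the moment, N m; "opening": finger opening in m.
Only numpy, scipy, OpenCV 4.12 (cv2) and the standard library are available. Lean on these libraries where they do the work, as an engineer would, in place of code of your own. Each camera call takes 0.05 s, during which the arm holds its last target.

TASK

Load the bar-shaped brass blank lying on the bed of the engraving fixture: hold the tail of the spring clip down with one fingertip so that its foot lifts, and with the other finger push the blank straight in beneath the foot until it sits square against the rail. Then let the clip up so that it clamps the blank, and take the hand away; do not pick up or tip the blank, and leave the other things where they are.

Things in the scene. Friction and masses are not known exactly. Their poses are not given: they have to be found in the camera images.
- fixture: Engraving fixture, screwed to the bench: aluminium bed 150 mm along its x (+/-75), from y = -81 to y = +5 mm, top face 16 mm above the bench, with a rail along its +y edge and a spring clip across the rail's middle. Origin: on the bench, under the clip's pivot; x runs along the rail, z up, +y is the direction in which the blank is pushed in. Only bare bench lies below the clip's tail.
- clip (a joint): Spring clip: sheet-steel rocker 34 mm wide (x = -17..+17 mm) on a pin along x at y = 0, 29 mm above the bench. 0 at rest, grows as its tail (+y side) is pressed down, hard stop at 0.5 rad. About 0.21 rad: its foot (-y side) rests on a loaded blank. Spring torque 0.04 N m at 0, 0.07 on a blank, 0.11 at the stop: 3 to 10 N on the tail, by lever arm, hold it fully down.
- clip_tail (a point): On the tail's top face, mid width, 32 mm from the pin; moves with the clip. The tail is a flat pad 34 mm wide. At rest it slopes up outwards at 0.5 rad, from y = 14, z = 24 mm to y = 47, z = 42 mm (fixture frame). Fully pressed it is level, top at z = 18 mm (2 mm above the bed's top), y = 10 to 48 mm; a fingertip can slide along it. Between foot and y = 10 mm it rises to z = 36 mm.
- clip_foot (a point): Middle of the underside of the clip's turned-down foot (34 mm wide, at y = -15..-12 mm); moves with the clip. At rest it hangs 4 mm over the bed, so the 7 mm blank cannot pass; at 0.3 rad of the clip about 8.5 mm, at 0.4 about 10 mm, at 0.5 about 11.5 mm.
- blank: Brass blank to load: a bar 60 mm long (its x), 24 mm wide (its y), 7 mm thick, about 90 g, flat on the bed on the clip's -y side, its long side roughly along the rail, its leading (+y) edge a few mm short of the clip's foot. Origin: middle of its underside, z up. Loaded, its origin lies at y = -16 mm, z = 16 mm in the fixture's frame.
- loupe: Bystander: black eye loupe, 25 mm across and 26 mm high, standing on the bed's -y, +x corner. Origin: middle of its underside.
- square_blank: Bystander: a square brass blank 45 x 45 x 7 mm lying on the bench beyond the clip's tail. Origin: middle of its underside.
- spool: Bystander: thread spool, 38 mm across, 48 mm high, standing on the bench off the +x end of the fixture. Origin: middle of its underside.
- glue: Bystander: white glue bottle, 48 mm across, 135 mm high, standing on the bench beyond the clip's tail, towards -x. Origin: middle of its underside.
- awl: Bystander: awl with a dark wooden handle, 130 mm long in all and 27 mm high, lying on the bench off the -x end of the fixture. Origin: on the bench, under the front end of the handle.
- punch: Bystander: steel setting punch, 17 mm across its foot and 85 mm high, standing on the bench off the -x end of the fixture. Origin: middle of its underside.
- rail_face (a point): Foot of the rail's stop face, mid length, on the bed's top (fixture frame: x = 0, y = -4, z = 16 mm). Steel rail 8 mm wide (y = -4..+4), 8 mm high, as long as the bed; its face looks to -y. Two lugs on it hold the clip's pin: outer faces at x = +/-22.5 mm, y = -4..+5, tops 32 mm above the bench.
Mind the look-alikes: they are no part of the job. Leave any blue look-alike of the blank alone.

How it is judged (in metres and radians):
On the way, in this order (a step that is already met when the one before it is completed fails the run):
1. a finger holds the clip's tail down, its foot lifted clear of the blank's height, while the blank is still out in front of the foot (value of joint clip above 0.27 rad and contact force between the fingers and clip above 0.5 N and y of blank in the frame of fixture below -0.025 m), for 0.1 s.
2. with the tail still held down, a finger has pushed the blank in under the foot up to the rail (value of joint clip above 0.24 rad and contact force between the fingers and clip above 0.5 N and y of blank in the frame of fixture above -0.0195 m), for 0.1 s.
At the end, for the whole second after the job is handed in: The blank lies flat on the bed, within 2.5 mm of the rail, square to it within 0.06 rad and within 20 mm of the clip's middle along the rail; the clip is released, its foot resting on the blank (0.12 to 0.26 rad) with more than 1.5 N; the blank is at rest (y of blank in the frame of fixture above -0.0185 m and x of blank in the frame of fixture between -0.02 and 0.02 m and z of blank in the frame of fixture between 0.014 and 0.018 m and angle between the x axis of blank and the x axis of fixture, either way round below 0.06 rad and angle between blank's own z axis and vertical below 0.05 rad and value of joint clip between 0.12 and 0.26 rad and contact force between clip and blank above 1.5 N and linear speed of blank below 0.01 m/s); the robot touches nothing.
It fails at once if the blank is lifted more than 5 mm off the bed (z of blank in the frame of fixture above 0.021 m).
It fails at once if the blank is tipped by more than 0.3 rad (angle between blank's own z axis and vertical above 0.3 rad).
It fails at once if the blank falls off the bed (z of blank in the frame of fixture below 0.01 m).
It fails at once if a bystander is moved by more than 15 mm (distance of any of loupe, square_blank, spool, glue, awl, punch from where it was at the start of the episode above 0.015 m).
It also fails if it takes over 38 s, if anything falls off the work surface, if the arm or the gripper's body presses on something with over 40 N, if the wrist force passes 120 N, or if a joint passes its speed limit or range.

## Working session

There is one attempt and no reset: what is moved stays moved. The work goes in short steps, Python scripts to look and compute and a tool call to move; the robot and the scene stay as the last step left them, time stands still between calls to the robot, and variables do not carry over. Pictures are saved under pics/ and viewed, and the job is handed in when it is done.

Besides the shell and the picture viewer there is one more tool, called after "Emit:" in YAML: its name, and indented under it one key for each argument. carry_out: Moves the arm, as the interface text tells. Its arguments: {"type":"object","properties":{"motion":{"type":"string"},"newtons":{"type":"number"}},"required":["motion"]}

```bash
ls; mkdir -p pics; python3 - <<'E'
from bench import manip
import cv2, numpy as np
s=manip.sense(); print(s)
for c in ["scene","top","wrist"]:
    r=manip.read_camera(c); cv2.imwrite(f"pics/a_{c}.png",cv2.cvtColor(r["img"],cv2.COLOR_RGB2BGR))
    print(c,r["mtx"].tolist(),np.round(r.get("cam_to_world",r.get("tool_from_camera")),4).tolist())
E
```

```text
pics
{'time': 0.0, 'qpos': array([ 6.87489258e+01,  2.05991566e+01,  8.66017497e+01, -1.63095203e-03,
        7.29090068e+01, -6.59523143e+00]), 'qd': array([ 0.07338648,  0.08088353, -0.09212966, -0.03267464, -0.02328937,
       -0.04901374]), 'tau': array([-8.53154415e-05, -5.27629495e+01, -2.78622651e+01, -1.26046075e-04,
        1.31825771e-02, -5.20182425e-06]), 'ee_pos': array([0.1515497 , 0.57974991, 0.20122262]), 'orientation': array([-1.79890635e+02, -1.10763129e-02,  1.65344627e+02]), 'ft_force': array([ 0.33787825,  0.42218265, -0.21118289]), 'torque': array([ 0.0285378 , -0.01052165, -0.02993089]), 'opening': 0.08504491487966225}
scene [[409.48251629964, 0.0, 258.72875093197285], [0.0, 409.48251629964, 189.3115793336961], [0.0, 0.0, 1.0]] [[0.467, 0.4874, -0.7378, 1.3676], [0.8842, -0.2652, 0.3845, -0.4136], [-0.0083, -0.832, -0.5548, 0.6855], [0.0, 0.0, 0.0, 1.0]]
top [[352.8486595714751, 0.0, 256.0138572403267], [0.0, 352.8486595714751, 194.19706431144644], [0.0, 0.0, 1.0]] [[0.0198, -0.9896, 0.1426, 0.4281], [-0.9997, -0.022, -0.0135, 0.0236], [0.0165, -0.1423, -0.9897, 0.8524], [0.0, 0.0, 0.0, 1.0]]
wrist [[302.08665953743514, 0.0, 258.6703373899168], [0.0, 302.08665953743514, 193.93758218333826], [0.0, 0.0, 1.0]] [[0.0005, -0.956, -0.2933, 0.0755], [1.0, 0.0004, 0.0004, -0.0003], [-0.0003, -0.2933, 0.956, -0.1721], [0.0, 0.0, 0.0, 1.0]]
```

View pics/a_scene.png

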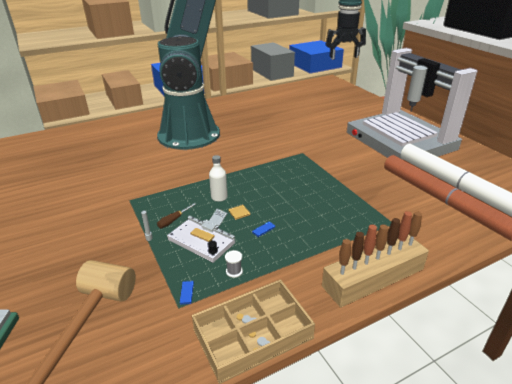

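View pics/a_top.png

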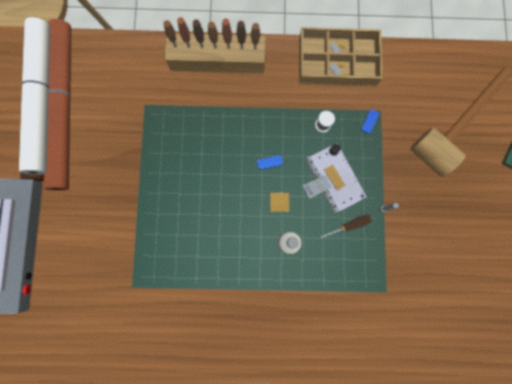

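View pics/a_wrist.png

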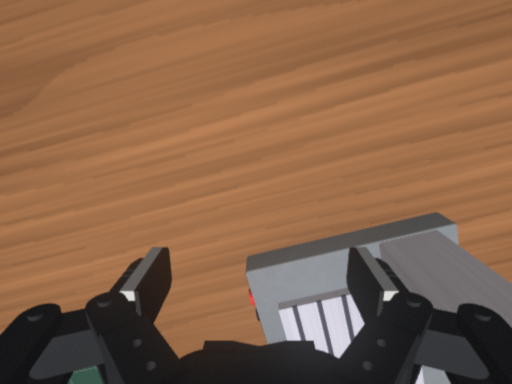

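```bash
cat > h.py <<'E'
from bench import manip
import cv2, numpy as np
from scipy.spatial.transform import Rotation as Ro
def T_tool(s):
    T=np.eye(4);T[:3,:3]=Ro.from_euler('xyz',s['orientation'],degrees=True).as_matrix();T[:3,3]=s['ee_pos'];return T
def cam(c,save=None,scale=None):
    s=manip.sense(); r=manip.read_camera(c)
    M=r["cam_to_world"] if "cam_to_world" in r else T_tool(s)@r["tool_from_camera"]
    if save: cv2.imwrite(f"pics/{save}.png",cv2.cvtColor(r["img"],cv2.COLOR_RGB2BGR))
    return r["img"],r["mtx"],np.array(M)
def proj(P,K,M):
    P=np.atleast_2d(P); q=(np.linalg.inv(M)@np.c_[P,np.ones(len(P))].T)[:3]; u=K@q; return (u[:2]/u[2]).T
def plane(uv,z,K,M):
    uv=np.atleast_2d(uv); d=M[:3,:3]@np.linalg.inv(K)@np.c_[uv,np.ones(len(uv))].T; o=M[:3,3]
    return (o[:,None]+d*((z-o[2])/d[2])).T
def w(M,xyz): return (M@np.r_[xyz,1])[:3]
E
python3 - <<'E'
from h import *
np.set_printoptions(precision=4,suppress=True)
for c in ["top","scene"]:
    im,K,M=cam(c)
    for n in ["fixture","clip_tail","clip_foot","rail_face","blank","loupe","square_blank","spool","glue","awl","punch"]:
        for d in manip.mark_of(c,n)[:3]: print(c,n,round(d["p"],2),w(M,d["xyz"]))
E
```

```text
top fixture 0.72 [ 0.5783 -0.1442 -0.0019]
top clip_tail 0.9 [ 0.5579 -0.1203  0.0351]
top clip_foot 0.92 [ 0.5815 -0.1604  0.0198]
top clip_foot 0.57 [ 0.4747 -0.1994  0.0021]
top rail_face 0.85 [ 0.5779 -0.1467  0.0131]
top blank 0.76 [ 0.593  -0.175   0.0116]
top blank 0.76 [ 0.6357 -0.0214  0.0025]
top blank 0.52 [ 0.7415 -0.2693  0.0014]
top loupe 0.43 [ 0.6563 -0.1735  0.0144]
top square_blank 0.73 [ 0.533  -0.0455  0.0002]
top square_blank 0.72 [ 0.6575 -0.1743  0.0113]
top spool 0.78 [ 0.733  -0.1527  0.0025]
top glue 0.65 [ 0.4372 -0.0674  0.    ]
top awl 0.79 [ 0.4768 -0.1997 -0.0011]
top punch 0.53 [ 0.5211 -0.2968 -0.0046]
scene fixture 0.61 [ 0.5789 -0.1432 -0.0014]
scene clip_tail 0.71 [ 0.564  -0.1135  0.0316]
scene clip_foot 0.68 [ 0.5844 -0.1536  0.0234]
scene clip_foot 0.21 [ 0.4714 -0.1938  0.0017]
scene rail_face 0.97 [ 0.5808 -0.1483  0.0182]
scene blank 0.68 [ 0.7421 -0.2714  0.003 ]
scene blank 0.51 [ 0.5949 -0.1764  0.0148]
scene blank 0.48 [ 0.6334 -0.0135  0.0017]
scene loupe 0.48 [ 0.6599 -0.1749  0.0177]
scene square_blank 0.58 [ 0.5385 -0.0461  0.0042]
scene spool 0.87 [ 0.728  -0.1526 -0.001 ]
scene glue 0.83 [ 0.4407 -0.0622  0.0004]
scene awl 0.7 [ 0.4725 -0.1933 -0.0023]
scene punch 0.63 [ 0.5205 -0.2903  0.0016]
```

```bash
python3 - <<'E'
import cv2
a=cv2.imread("pics/a_top.png")[90:270,250:420]; cv2.imwrite("pics/a_top_z.png",cv2.resize(a,None,fx=3.3,fy=3.3,interpolation=cv2.INTER_CUBIC))
a=cv2.imread("pics/a_scene.png")[150:310,130:300]; cv2.imwrite("pics/a_sc_z.png",cv2.resize(a,None,fx=3.6,fy=3.6,interpolation=cv2.INTER_CUBIC))
E
```

```text
(no output)
```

View pics/a_top_z.png

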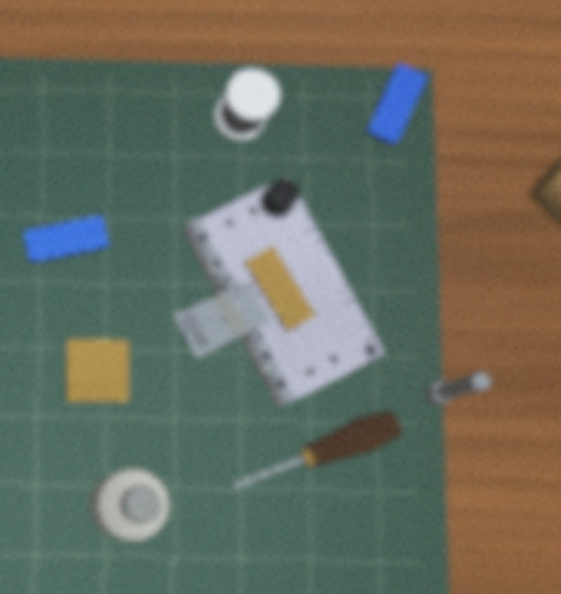

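View pics/a_sc_z.png

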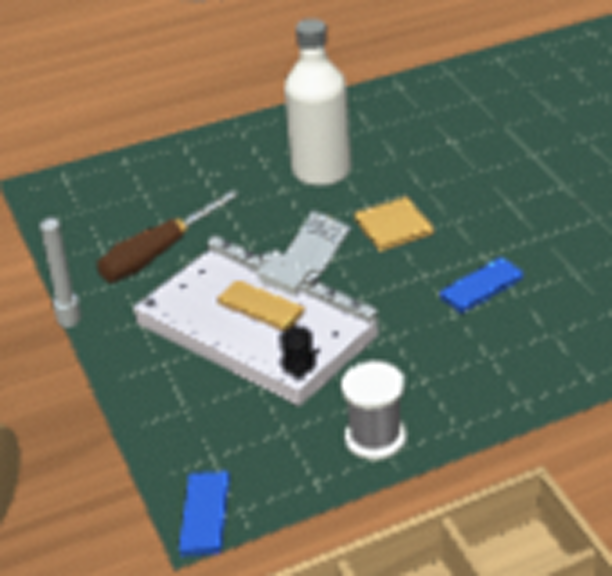

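Emit:
carry_out:
  motion: "1 0.017 -0.045 0 0 0 -9; 1 0.017 -0.045 0 0 0 -9; 1 0.017 -0.045 0 0 0 -9; 1 0.017 -0.045 0 0 0 -9; 1 0.0327 -0.0495 0 0 0 -9.1; 1 0.0327 -0.0495 0 0 0 -9.1; 1 0.0327 -0.0495 0 0 0 -9.1; 1 0.0327 -0.0495 0 0 0 -9.1"
  newtons: 40

```text
time: 2.35
ee_pos: [0.3545, 0.196, 0.2035]
orientation: [179.5, -0.1, 91.1]
ft_force: [2.4, 1.0, 0.8]
opening: 0.0855
```

Emit:
carry_out:
  motion: "1 0.0326 -0.0499 0 0 0 -8.9; 1 0.0326 -0.0499 0 0 0 -8.9; 1 0.0326 -0.0499 0 0 0 -8.9; 1 0.0326 -0.0499 0 0 0 -8.9; 1 0.0326 -0.0499 0 0 0 -8.9; 1 0.0326 -0.0499 -0.01 0 0 -8.9; 1 0.0326 -0.0499 -0.02 0 0 -8.9;1 0 0 0 0 0 0"

```text
time: 3.35
ee_pos: [0.5914, -0.1686, 0.1756]
orientation: [179.0, -0.4, 26.2]
ft_force: [0.0, -0.1, -0.2]
opening: 0.0852
```

```bash
cat > look.py <<'E'
import sys
from h import *
np.set_printoptions(precision=4,suppress=True)
tag=sys.argv[1]
s=manip.sense();print(s['time'],s['ee_pos'],s['orientation'],s['ft_force'],s['opening'])
im,K,M=cam("wrist",tag)
np.savez(f"{tag}.npz",im=im,K=K,M=M)
for n in sys.argv[2:]:
    for d in manip.mark_of("wrist",n)[:3]: print(n,round(d["p"],2),w(M,d["xyz"]))
E
python3 look.py b1 fixture clip_tail clip_foot rail_face blank
```

```text
3.35 [ 0.5914 -0.1686  0.1756] [179.0431  -0.4367  26.2367] [ 0.0042 -0.0883 -0.1947] 0.08523028452857052
fixture 0.79 [ 0.5826 -0.1442  0.0005]
clip_tail 0.87 [ 0.5623 -0.1194  0.0308]
clip_foot 0.7 [ 0.5879 -0.1574  0.0211]
rail_face 0.61 [ 0.5793 -0.1484  0.0148]
blank 0.89 [ 0.7432 -0.272   0.0036]
blank 0.75 [ 0.5962 -0.1768  0.017 ]
blank 0.73 [ 0.628  -0.0177  0.0007]
```

View pics/b1.png

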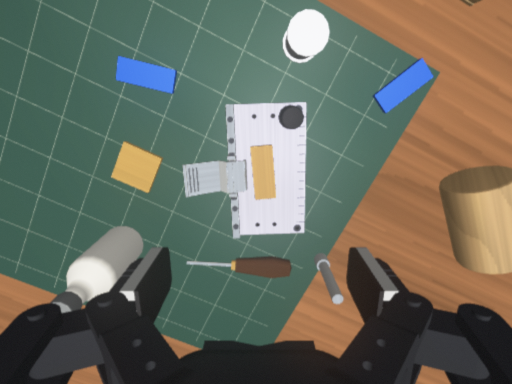

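```bash
python3 - <<'E'
import cv2
a=cv2.imread("pics/b1.png")[85:255,170:330]; cv2.imwrite("pics/b1_z.png",cv2.resize(a,None,fx=3.5,fy=3.5,interpolation=cv2.INTER_CUBIC))
E
```

```text
(no output)
```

View pics/b1_z.png

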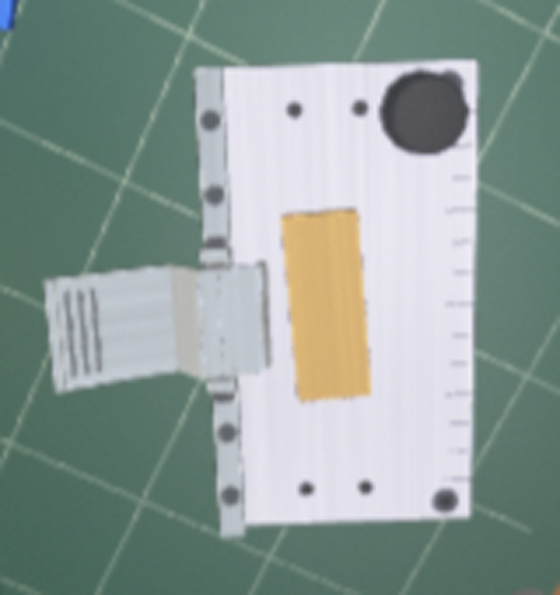

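```bash
cat > fit.py <<'E'
from h import *
from scipy.optimize import least_squares
np.set_printoptions(precision=4,suppress=True)
def fitfix(uv,P,K,M):
    def X(p):
        c,s=np.cos(p[2]),np.sin(p[2]); 
        return np.c_[p[0]+c*P[:,0]-s*P[:,1],p[1]+s*P[:,0]+c*P[:,1],P[:,2]+p[3]]
    f=lambda p:np.r_[(proj(X(p),K,M)-uv).ravel(), p[3]/0.001]
    r=least_squares(f,[.58,-.145,.5,0]); return r.x,r.fun
def inv(p,W):
    c,s=np.cos(p[2]),np.sin(p[2]); d=W[:,:2]-p[:2]; return np.c_[c*d[:,0]+s*d[:,1],-s*d[:,0]+c*d[:,1]]
E
python3 - <<'E'
from fit import *
d=np.load("b1.npz");K,M=d["K"],d["M"]
z=lambda L:np.array(L)/3.5+np.array([170,85])
uv=z([(477,61),(470,517),(223,68),(245,525),(195,69),(221,536)])
P=np.array([(75,-81,16),(-75,-81,16),(75,-4,16),(-75,-4,16),(75,4,24),(-75,4,24)])/1000.
P[2:4,2]=.016
p,f=fitfix(uv,P,K,M); print(p,np.degrees(p[2]),f)
b=plane(z([(281,214),(357,209),(371,395),(298,402)]),.023+p[3],K,M)
q=inv(p,b); print(q*1000,q.mean(0)*1000)
e=q[3]-q[0]+q[2]-q[1]; print(np.degrees(np.arctan2(e[1],e[0])))
lp=plane(z([(425,113)]),.042,K,M); print("loupe",inv(p,lp))
E
```

```text
[ 0.5774 -0.1467  0.486  -0.0002] 27.8469443053317 [ 0.3158 -0.1601  0.0873  0.308  -0.0444 -0.0478  0.1231  0.0928 -0.3152
 -0.0879 -0.1431  0.0199 -0.241 ]
[[ 31.5755 -20.0408]
 [ 32.4058 -43.3818]
 [-27.5084 -47.0032]
 [-29.1049 -23.3702]] [  1.842 -33.449]
-176.7012158778098
loupe [[ 0.0613 -0.0619]]
```

```bash
cat > rot.py <<'E'
import sys
from h import *
s=manip.sense(); R=Ro.from_euler('xyz',s['orientation'],degrees=True); G=Ro.from_euler('xyz',[180,0,float(sys.argv[1])],degrees=True)
print(s['time'],np.round((G*R.inv()).as_rotvec(degrees=True),2),s['ee_pos'],s['orientation'])
E
python3 rot.py 27.85
```

```text
3.65 [0.62 0.89 1.24] [ 0.58960554 -0.16370488  0.17817576] [179.0429179   -0.51043441  26.61036742]
```

Emit:
carry_out:
  motion: "0.6 -0.004 0.004 -0.03 0.6 0.9 1.2; 0.6 0 0 -0.035 0 0 0; 0.6 0 0 -0.035 0 0 0; 0.6 0 0 -0.01 0 0 0; 0.6 0 0 0 0 0 0"

```text
time: 4.28
ee_pos: [0.5864, -0.1549, 0.0714]
orientation: [179.7, -0.3, 28.3]
ft_force: [-0.3, 0.0, 0.6]
opening: 0.068
```

```bash
python3 rot.py 27.85; python3 look.py b2
```

```text
4.275 [ 0.15  0.41 -0.49] [ 0.58637314 -0.15485038  0.07135447] [179.67625396  -0.28650158  28.33864747]
4.275 [ 0.5864 -0.1549  0.0714] [179.6763  -0.2865  28.3386] [-0.3105  0.0378  0.6153] 0.06803429194292404
```

View pics/b2.png

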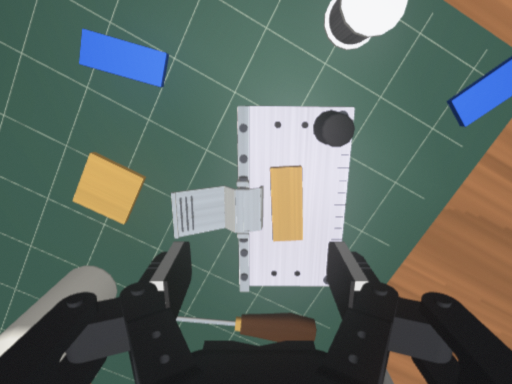

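```bash
python3 - <<'E'
import cv2
a=cv2.imread("pics/b2.png")[95:300,150:370]; cv2.imwrite("pics/b2_z.png",cv2.resize(a,None,fx=2.9,fy=2.9,interpolation=cv2.INTER_CUBIC))
a=cv2.imread("pics/b2.png")[230:300,140:380]; cv2.imwrite("pics/b2_f.png",cv2.resize(a,None,fx=3,fy=3,interpolation=cv2.INTER_CUBIC))
E
```

```text
(no output)
```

View pics/b2_z.png

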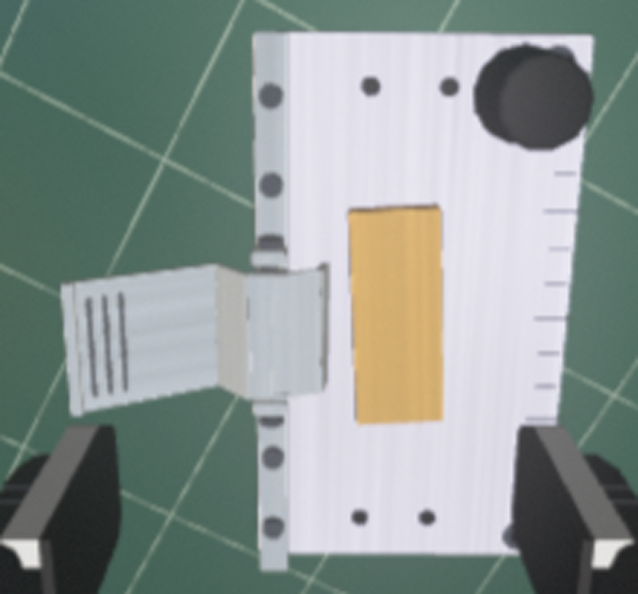

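View pics/b2_f.png

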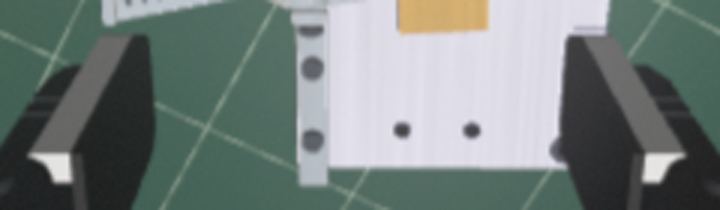

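```bash
python3 - <<'E'
from fit import *
d=np.load("b2.npz");K,M=d["K"],d["M"]
z=lambda L:np.array(L)/2.9+np.array([150,95])
uv=z([(593,36),(288,33),(290,553),(252,33),(261,570)])
P=np.array([(75,-81,16),(75,-4,16),(-75,-4,16),(75,4,24),(-75,4,24)])/1000.
p,f=fitfix(uv,P,K,M); print(p,np.degrees(p[2]),f)
b=plane(z([(348,209),(440,207),(442,420),(357,423)]),.023+p[3],K,M)
q=inv(p,b); print(q*1000,q.mean(0)*1000)
e=q[3]-q[0]+q[2]-q[1]; print(np.degrees(np.arctan2(e[1],e[0])))
s=manip.sense();T=T_tool(s)
print(s['time'],s['ee_pos'],inv(p,s['ee_pos'][None])*1000)
im=cv2.imread("pics/b2.png")
im=cv2.resize(im[230:300,140:380],None,fx=3,fy=3,interpolation=cv2.INTER_CUBIC)
for zt,col in [(-.004,(0,0,255)),(-.008,(0,255,0))]:
  for y in(-.0485,-.034,.034,.0485):
    for x in(-.011,.011):
      u=proj((T@np.array([x,y,zt,1]))[:3],K,M)[0]; print(zt,y,x,u)
      cv2.circle(im,tuple(int(v) for v in (u-[140,230])*3),2,col,-1)
cv2.imwrite("pics/b2_o.png",im)
E
```

```text
[ 0.5774 -0.1468  0.4902 -0.0004] 28.08607539202238 [ 0.3446 -0.4559 -0.3869  0.0475 -0.3083  0.4017  0.303   0.1251 -0.014
  0.0385 -0.4329]
[[ 31.7496 -19.69  ]
 [ 32.3625 -43.3223]
 [-27.5415 -46.6391]
 [-28.5083 -23.1297]] [  2.0156 -33.1953]
-176.7817125696864
4.325 [ 0.5867 -0.155   0.0718] [[  4.3316 -11.5679]]
-0.004 -0.0485 -0.011 [180.2897 246.2479]
-0.004 -0.0485 0.011 [177.4758 212.6206]
-0.004 -0.034 -0.011 [203.928  246.2729]
-0.004 -0.034 0.011 [201.9702 212.6445]
-0.004 0.034 -0.011 [314.8197 246.3903]
-0.004 0.034 0.011 [316.8792 212.7568]
-0.004 0.0485 -0.011 [338.4733 246.4154]
-0.004 0.0485 0.011 [341.3901 212.7808]
-0.008 -0.0485 -0.011 [178.632  249.3102]
-0.008 -0.0485 0.011 [175.6953 215.0616]
-0.008 -0.034 -0.011 [202.7682 249.336 ]
-0.008 -0.034 0.011 [200.7247 215.0862]
-0.008 0.034 -0.011 [315.9965 249.4567]
-0.008 0.034 0.011 [318.1446 215.2017]
-0.008 0.0485 -0.011 [340.1488 249.4824]
-0.008 0.0485 0.011 [343.1913 215.2263]
```

View pics/b2_o.png

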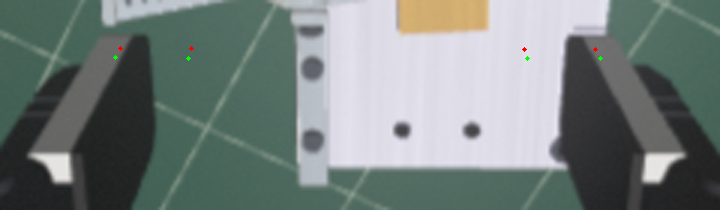

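```bash
python3 - <<'E'
from fit import *
s=manip.sense();T=T_tool(s); print(s['time'],s['ee_pos'])
for c,cr in(("scene",(150,310,130,300)),("top",(90,270,250,420))):
  im,K,M=cam(c,"c_"+c); np.savez("c_"+c+".npz",K=K,M=M)
  im=cv2.cvtColor(im,cv2.COLOR_RGB2BGR)[cr[0]:cr[1],cr[2]:cr[3]]; im=cv2.resize(im,None,fx=3.5,fy=3.5,interpolation=cv2.INTER_CUBIC)
  for zt,col in [(-.006,(0,0,255)),(-.037,(0,255,0)),(-.073,(255,0,0))]:
   for y in(-.034,.034):
    for x in(-.011,.011):
      u=proj((T@np.array([x,y,zt,1]))[:3],K,M)[0]
      cv2.circle(im,tuple(int(v) for v in (u-[cr[2],cr[0]])*3.5),3,col,-1)
  cv2.imwrite(f"pics/c_{c}_o.png",im)
E
```

```text
4.325 [ 0.5867 -0.155   0.0718]
```

View pics/c_scene_o.png

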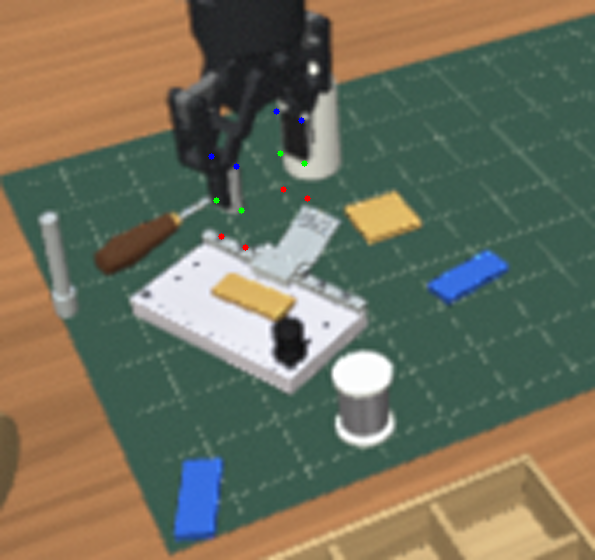

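View pics/c_top_o.png

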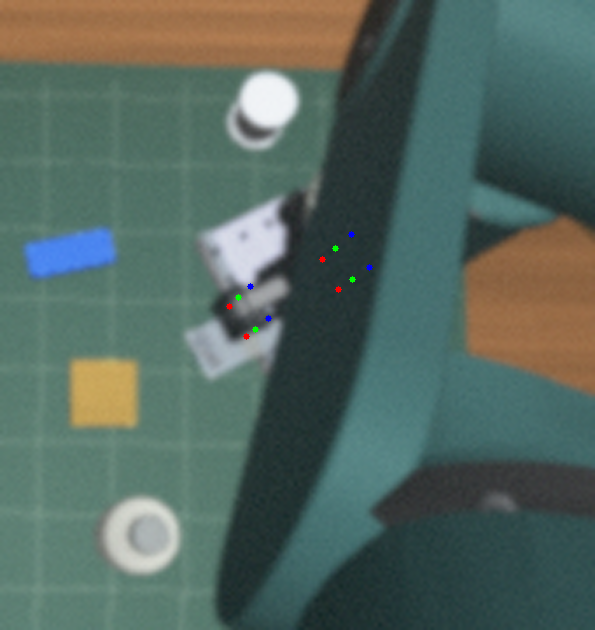

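Emit:
carry_out:
  motion: "0.6 -0.001 -0.005 -0.012 0.15 0.4 -0.35; 0.6 0 0 -0.012 0 0 0; 0.6 0 0 -0.012 0 0 0; 0.6 0 0 0 0 0 0"

```text
time: 4.92
ee_pos: [0.5875, -0.1618, 0.0356]
orientation: [179.8, -0.2, 27.9]
ft_force: [0.8, -0.0, 0.1]
opening: 0.0686
```

```bash
python3 rot.py 28; python3 look.py b3;  python3 - <<'E'
import cv2
a=cv2.imread("pics/b3.png")[100:384,80:450]; cv2.imwrite("pics/b3_z.png",cv2.resize(a,None,fx=2,fy=2,interpolation=cv2.INTER_CUBIC))
E
```

```text
4.925 [0.11 0.27 0.1 ] [ 0.58753765 -0.16183689  0.03558001] [179.77257548  -0.18743641  27.90184   ]
4.925 [ 0.5875 -0.1618  0.0356] [179.7726  -0.1874  27.9018] [ 0.8055 -0.0496  0.1032] 0.06861840459931128
```

View pics/b3_z.png

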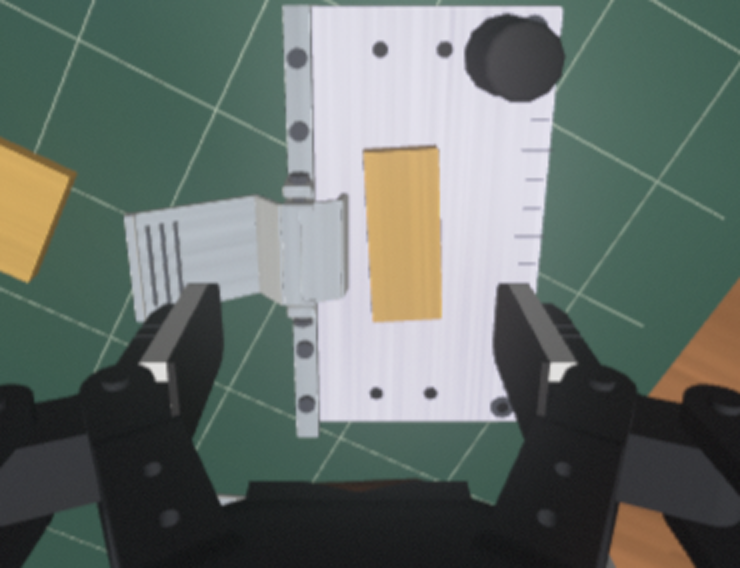

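Emit:
carry_out:
  motion: "0.6 -0.001 0.0015 -0.008 0.1 0.2 0; 0.6 0 0 -0.008 0 0 0; 0.6 0 0 0 0 0 0"

```text
time: 5.35
ee_pos: [0.5871, -0.1603, 0.0192]
orientation: [179.9, -0.1, 27.9]
ft_force: [-0.7, 0.3, -0.3]
opening: 0.0683
```

```bash
python3 rot.py 28; python3 look.py b4;  python3 - <<'E'
import cv2
from h import *
im,K,M=cam("scene","c4_scene")
a=cv2.imread("pics/b4.png")[100:384,80:450]; cv2.imwrite("pics/b4_z.png",cv2.resize(a,None,fx=1.6,fy=1.6,interpolation=cv2.INTER_CUBIC))
a=cv2.imread("pics/c4_scene.png")[150:270,150:270]; cv2.imwrite("pics/c4_z.png",cv2.resize(a,None,fx=4.8,fy=4.8,interpolation=cv2.INTER_CUBIC))
E
```

```text
5.35 [0.03 0.12 0.08] [ 0.58711596 -0.16031894  0.01920689] [ 1.79912266e+02 -9.44610798e-02  2.79188717e+01]
5.35 [ 0.5871 -0.1603  0.0192] [179.9123  -0.0945  27.9189] [-0.6852  0.277  -0.314 ] 0.06826361835014678
```

View pics/b4_z.png

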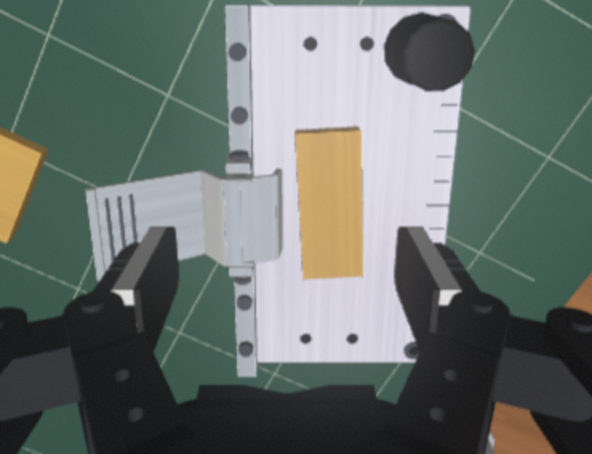

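View pics/c4_z.png

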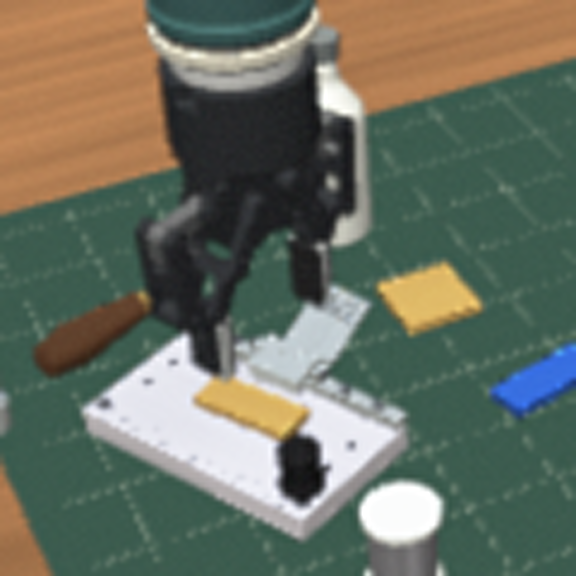

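Emit:
carry_out:
  motion: "0.6 0 0 -0.007 0 0 0; 0.6 0 0 -0.007 0 0 0; 0.6 0 0 -0.004 0 0 0; 0.6 0 0 0 0 0 0"

```text
time: 5.95
ee_pos: [0.5879, -0.1606, 0.0009]
orientation: [179.8, -0.2, 27.9]
ft_force: [0.2, 0.3, 0.5]
opening: 0.068
```

```bash
cat > lk.sh <<'E'
python3 rot.py 28; python3 look.py b$1;  python3 - <<F
import cv2
from h import *
im,K,M=cam("scene","c$1_scene")
a=cv2.imread("pics/b$1.png")[100:384,80:450]; cv2.imwrite("pics/b$1_z.png",cv2.resize(a,None,fx=2,fy=2,interpolation=cv2.INTER_CUBIC))
a=cv2.imread("pics/c$1_scene.png")[150:270,150:270]; cv2.imwrite("pics/c$1_z.png",cv2.resize(a,None,fx=4.8,fy=4.8,interpolation=cv2.INTER_CUBIC))
F
E
bash lk.sh 5
```

```text
5.95 [0.07 0.22 0.09] [ 0.58785962 -0.16064502  0.00089601] [ 1.79837420e+02 -1.59294786e-01  2.79120738e+01]
5.95 [ 0.5879 -0.1606  0.0009] [179.8374  -0.1593  27.9121] [0.1984 0.2592 0.4721] 0.06804005222800492
```

View pics/b5_z.png

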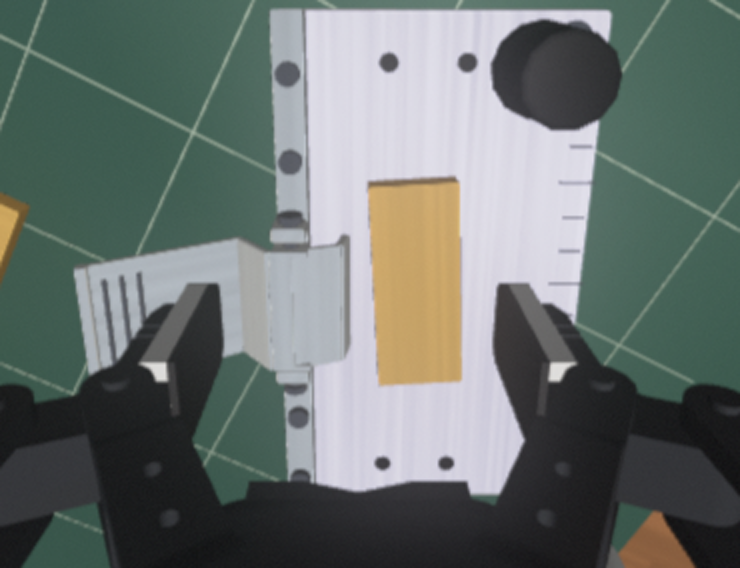

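View pics/c5_z.png

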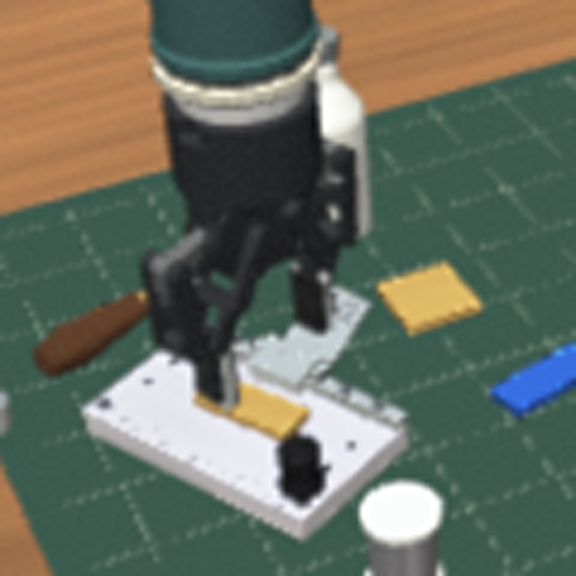

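Emit:
carry_out:
  motion: "0.6 -0.0005 0.0005 -0.006 0.1 0.2 0; 0.6 0 0 -0.006 0 0 0; 0.6 0 0 0 0 0 0"

```text
time: 6.42
ee_pos: [0.5883, -0.1606, -0.0108]
orientation: [179.9, -0.1, 27.9]
ft_force: [-1.1, -0.6, 1.8]
opening: 0.0687
```

```bash
bash lk.sh 6
```

```text
6.425 [0.01 0.11 0.09] [ 0.58830572 -0.16057846 -0.01081425] [ 1.79938280e+02 -9.56443023e-02  2.79127215e+01]
6.425 [ 0.5883 -0.1606 -0.0108] [179.9383  -0.0956  27.9127] [-1.0888 -0.5837  1.8123] 0.0687473535180275
```

View pics/b6_z.png

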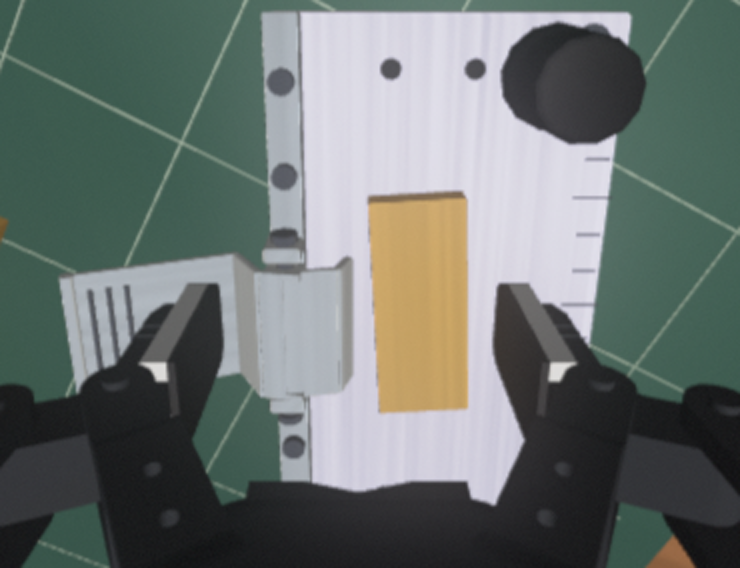

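View pics/c6_z.png

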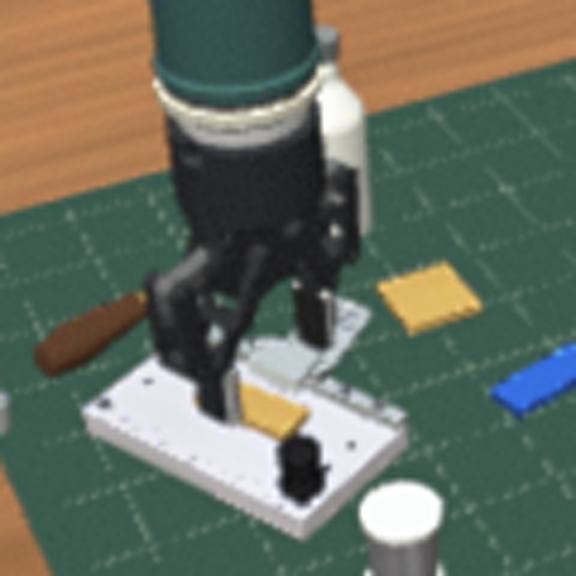

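Emit:
carry_out:
  motion: "0.6 -0.001 0.0005 -0.003 0 0.1 0.1; 0.6 0 0 -0.002 0 0 0; 0.6 0 0 0 0 0 0"

```text
time: 6.9
ee_pos: [0.5888, -0.1613, -0.0146]
orientation: [179.8, -0.1, 28.0]
ft_force: [-1.0, 0.5, 4.1]
opening: 0.0682
```

```bash
bash lk.sh 7
```

```text
6.9 [ 0.13  0.18 -0.04] [ 0.58879954 -0.16131188 -0.01464358] [ 1.79801715e+02 -1.00466368e-01  2.80383262e+01]
6.9 [ 0.5888 -0.1613 -0.0146] [179.8017  -0.1005  28.0383] [-0.9548  0.4638  4.1454] 0.06821581782753693
```

View pics/b7_z.png

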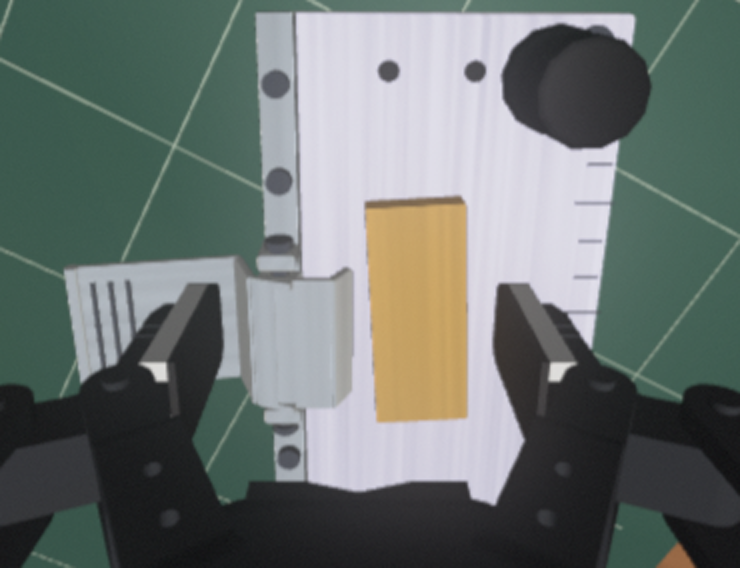

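View pics/c7_z.png

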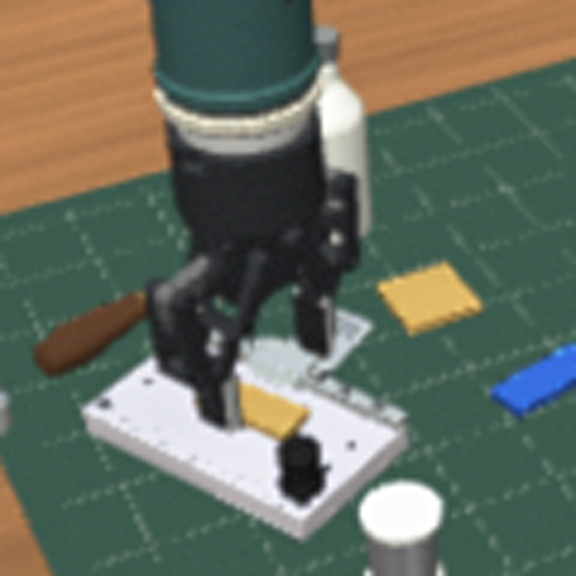

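Emit:
carry_out:
  motion: "0.6 -0.002 0.002 -0.003 0.1 0.2 0; 0.6 0 0 -0.002 0 0 0; 0.6 0 0 0 0 0 0"

```text
time: 7.38
ee_pos: [0.5892, -0.1616, -0.018]
orientation: [179.7, -0.1, 28.1]
ft_force: [0.5, 0.7, 4.7]
opening: 0.0682
```

```bash
bash lk.sh 8
```

```text
7.375 [ 0.24  0.25 -0.08] [ 0.58924094 -0.16155847 -0.01800821] [ 1.79675925e+02 -1.06188827e-01  2.80804519e+01]
7.375 [ 0.5892 -0.1616 -0.018 ] [179.6759  -0.1062  28.0805] [0.4751 0.7304 4.6657] 0.06818984453231713
```

View pics/b8_z.png

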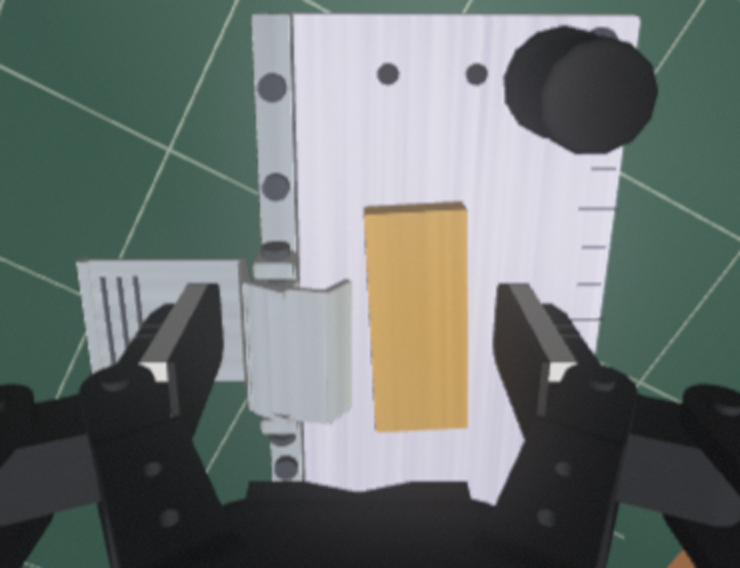

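View pics/c8_z.png

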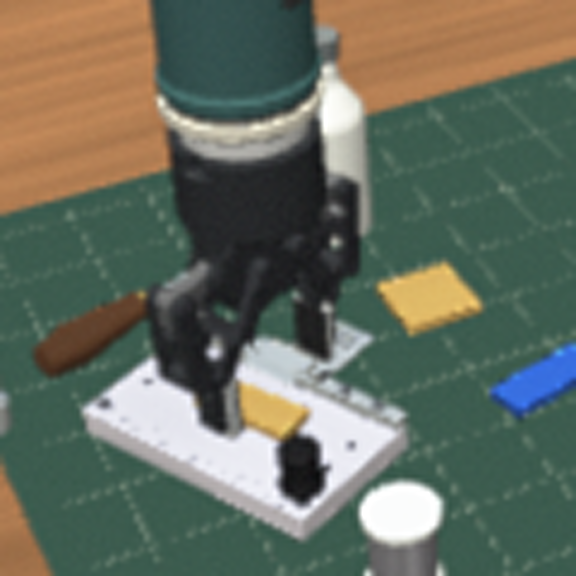

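Emit:
carry_out:
  motion: "0.6 -0.0025 0.0045 -0.001 0.1 0.1 0; 0.6 -0.0025 0.0045 -0.0005 0 0 0; 0.6 -0.0025 0.0045 -0.0005 0 0 0"

```text
time: 7.85
ee_pos: [0.5869, -0.1516, -0.0176]
orientation: [179.3, -0.4, 28.1]
ft_force: [1.2, -3.7, 5.3]
opening: 0.0684
```

```bash
bash lk.sh 9
```

```text
7.85 [ 0.47  0.7  -0.1 ] [ 0.58690976 -0.15158349 -0.01760463] [179.25336625  -0.3986182   28.09839338]
7.85 [ 0.5869 -0.1516 -0.0176] [179.2534  -0.3986  28.0984] [ 1.2026 -3.6641  5.3125] 0.06837723942626589
```

View pics/b9_z.png

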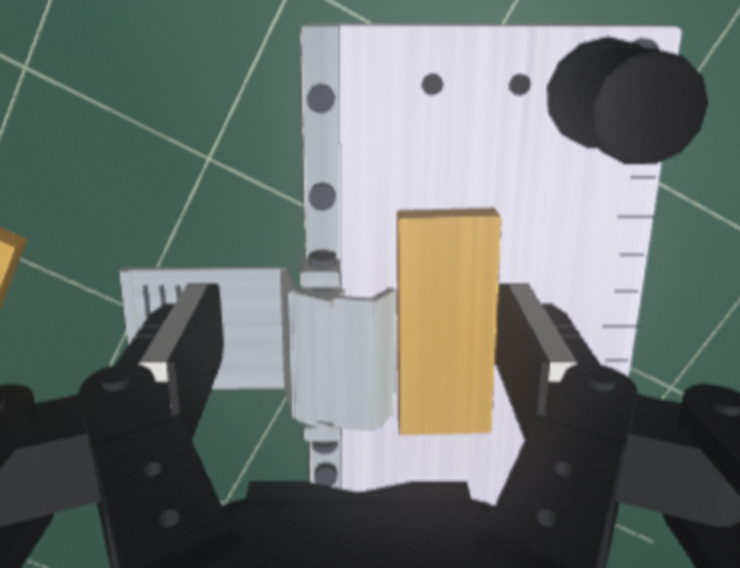

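Emit:
carry_out:
  motion: "0.6 -0.003 0.0045 -0.0005 0.5 0.7 0; 0.6 -0.003 0.0045 -0.0005 0.2 0.3 0; 0.6 -0.003 0.0045 -0.0005 0.2 0.3 0"

```text
time: 8.32
ee_pos: [0.5788, -0.1382, -0.0188]
orientation: [-179.4, 0.3, 28.1]
ft_force: [3.6, -16.6, 4.0]
opening: 0.0686
```

```bash
bash lk.sh 10
```

```text
8.325 [-0.42 -0.55 -0.1 ] [ 0.57876822 -0.13816666 -0.0188459 ] [-179.37545762    0.28955531   28.10334166]
8.325 [ 0.5788 -0.1382 -0.0188] [-179.3755    0.2896   28.1033] [  3.5534 -16.5758   4.0024] 0.06859668819327899
```

View pics/b10_z.png

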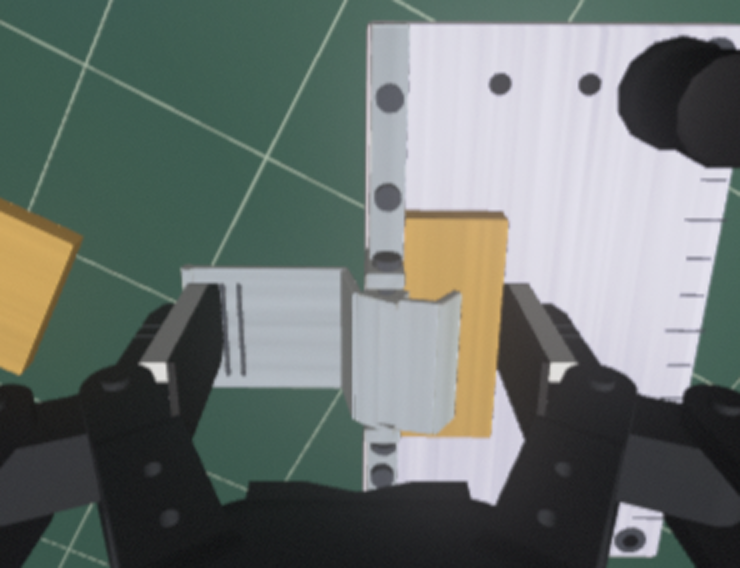

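```bash
python3 - <<'E'
from fit import *
d=np.load("b10.npz");K,M=d["K"],d["M"]
a=d["im"][190:330,250:350]; a=cv2.cvtColor(a,cv2.COLOR_RGB2BGR); cv2.imwrite("pics/b10_c.png",cv2.resize(a,None,fx=4,fy=4,interpolation=cv2.INTER_CUBIC))
z=lambda L:np.array(L)/2+np.array([80,100])
p=np.array([.5774,-.1468,.4881])
b=plane(z([(405,219),(507,220),(491,437),(400,436)]),.023,K,M)
q=inv(p,b)*1000; print(q, np.degrees(np.arctan2(*(q[1]-q[2])[::-1])))
r=plane(z([(409,25),(408,70),(405,215),(404,262)]),.024,K,M); print(inv(p,r)*1000)
E
```

```text
[[ 32.4426  -4.1166]
 [ 32.3641 -27.3891]
 [-27.2392 -27.8437]
 [-27.2185  -4.4008]] 0.43697142731599015
[[75.3463 -3.7437]
 [66.1979 -3.7929]
 [33.777  -4.0176]
 [22.1812 -4.0915]]
```

View pics/b10_c.png

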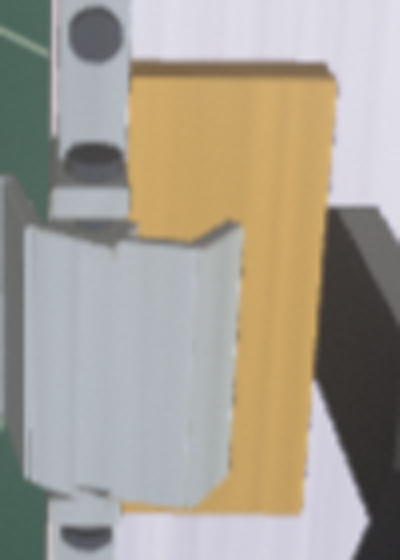

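Emit:
carry_out:
  motion: "0.6 -0.0005 0.001 -0.0005 -0.2 -0.3 0; 0.6 -0.0005 0.001 -0.0005 0 0 0; 0.6 0.0025 -0.0045 0 -0.1 -0.2 0; 0.6 0.001 -0.002 0 0 0 0"

```text
time: 8.93
ee_pos: [0.5792, -0.1406, -0.019]
orientation: [-179.6, 0.1, 28.0]
ft_force: [1.5, 1.6, 8.3]
opening: 0.0684
```

```bash
bash lk.sh 11
```

```text
8.925 [-0.29 -0.25  0.01] [ 0.57919841 -0.14064581 -0.01900804] [-1.79628826e+02  8.07403222e-02  2.79869127e+01]
8.925 [ 0.5792 -0.1406 -0.019 ] [-179.6288    0.0807   27.9869] [1.4817 1.629  8.3373] 0.0684366498392564
```

View pics/b11_z.png

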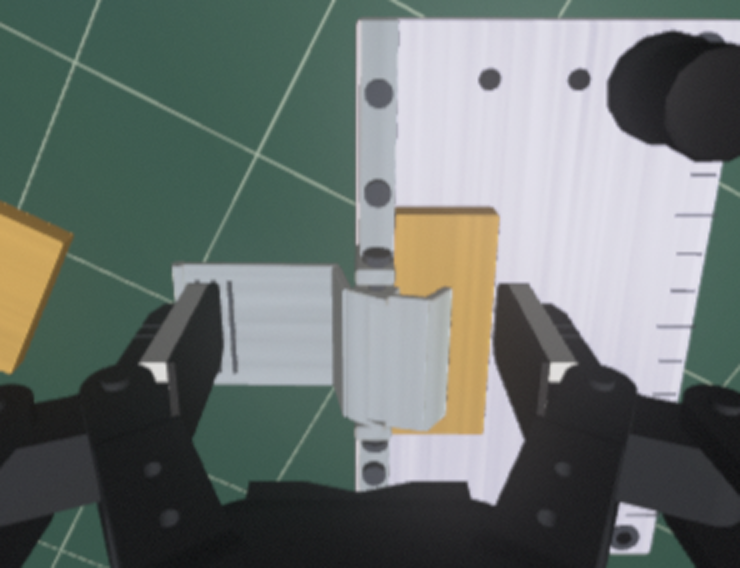

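Emit:
carry_out:
  motion: "0.6 0.0015 -0.003 0 0 0 0; 0.6 0.0005 -0.001 0.003 0 0 0; 0.6 0 0 0.006 0 0 0; 0.6 0 0 0.008 0 0 0; 0.6 0 0 0.012 0 0 0; 0.6 0 0 0.02 0 0 0; 0.6 0 0 0.03 0 0 0; 0.6 0 0 0.03 0 0 0"

```text
time: 10.02
ee_pos: [0.5712, -0.1375, 0.0903]
orientation: [-178.6, 0.7, 27.9]
ft_force: [0.4, 0.6, -0.2]
opening: 0.068
```

```bash
bash lk.sh 12
```

```text
10.025 [-0.91 -1.31  0.07] [ 0.57123667 -0.13749709  0.09030793] [-178.58546838    0.73127039   27.9422356 ]
10.025 [ 0.5712 -0.1375  0.0903] [-178.5855    0.7313   27.9422] [ 0.3909  0.6299 -0.1567] 0.06803829609617273
```

View pics/b12_z.png

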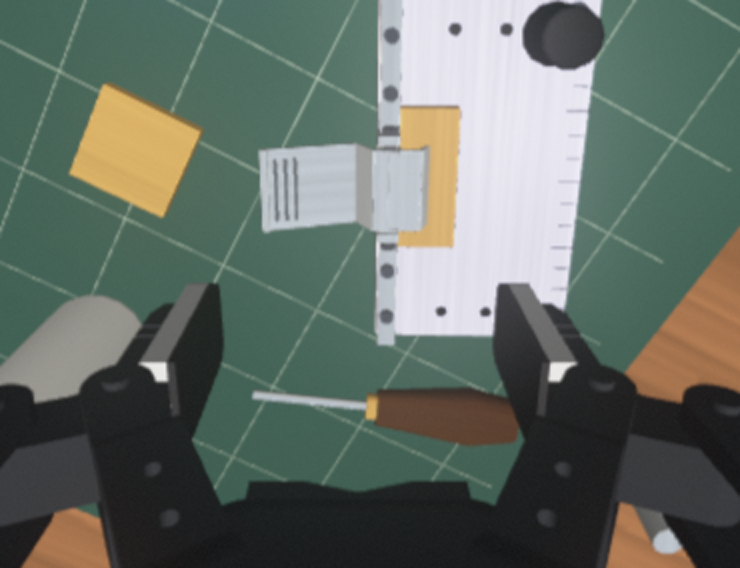

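View pics/c12_z.png

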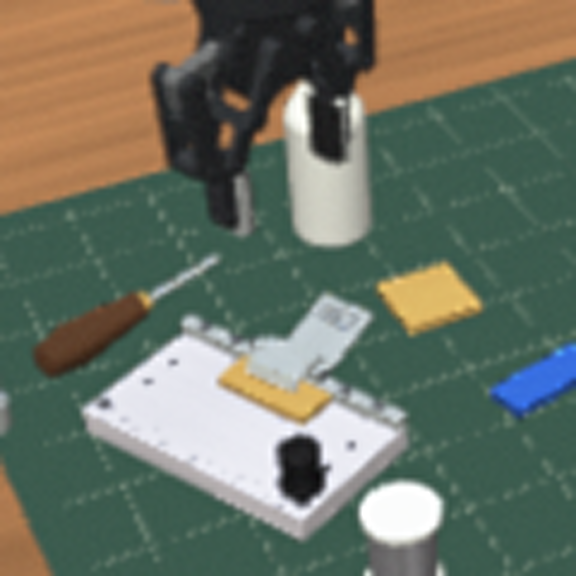

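```bash
python3 - <<'E'
from fit import *
d=np.load("b12.npz");K,M=d["K"],d["M"]
a=d["im"][140:280,260:390]; a=cv2.cvtColor(a,cv2.COLOR_RGB2BGR); cv2.imwrite("pics/b12_c.png",cv2.resize(a,None,fx=4,fy=4,interpolation=cv2.INTER_CUBIC))
z=lambda L:np.array(L)/2+np.array([80,100])
p=np.array([.5774,-.1468,.4881])
b=plane(z([(400,107),(461,107),(453,247),(398,247)]),.023,K,M)
q=inv(p,b)*1000; print(q, np.degrees(np.arctan2(*(q[1]-q[2])[::-1])))
r=plane(z([(403,10),(401,80),(395,334)]),.02,K,M); print(inv(p,r)*1000)
print(inv(p,plane(z([(566,334)]),.016,K,M))*1000)
E
```

```text
[[ 32.6286  -3.931 ]
 [ 32.7322 -28.0332]
 [-27.3521 -27.766 ]
 [-27.6021  -4.3633]] -0.25478178465578205
[[ 69.4805  -4.4169]
 [ 42.8645  -4.234 ]
 [-71.7725  -4.0165]]
[[-73.0259 -82.4253]]
```

View pics/b12_c.png

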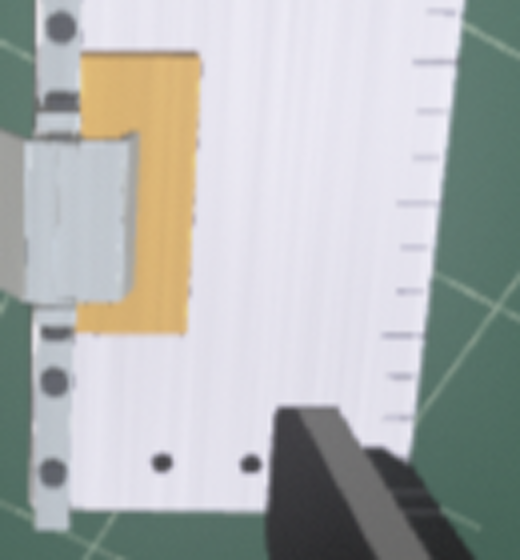

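Emit:
carry_out:
  motion: "0.6 0 0 0.02 0 0 0; 0.6 0 0 0 0 0 0; 0.6 0 0 0 0 0 0"

```text
time: 10.5
ee_pos: [0.5716, -0.1378, 0.112]
orientation: [-178.7, 0.6, 27.9]
ft_force: [0.6, 0.2, -0.9]
opening: 0.0682
```

The blank's centre is at about (2.6, −16.0) mm and it is square to the rail within 0.3°. The clip's foot rests on it and the hand is clear, so I'm handing in.

```bash
python3 -c "
from bench import manip
print(manip.job_done())"
```

```text
the job is handed in; nothing more can be done
None
```

The blank is loaded against the rail and clamped under the clip, and I handed the job in at about 10.5 s; no verdict was reported.

**What I did:** I held the clip's tail down with the front finger (4–5 N upward on the tool) and pushed the blank in under the lifted foot with the rear finger. The sideways force rose to about 17 N when the blank met the rail. I backed the rear finger off a few millimetres before raising the hand, so the blank was not lifted.

**Last checks (fixture frame):**
- **Blank:** the wrist picture put its centre at about x = 2.6, y = −16.0 mm, square to the rail within 0.3°. It lies flat in the pictures.
- **Clip:** the foot rests on the blank in both the wrist and scene pictures. I did not measure the clip's angle or its force on the blank directly.
- **Hand:** it is clear, with a tool force below about 1.2 N, which is about the noise level.
- **Bystanders:** those in view look to be where they were; I did not measure them again.

**Disagreement:** both the wrist and scene cameras showed the open fingertips about 37 mm behind the reported tool point, where I expected about 6 mm from the description. I followed the cameras and the contact force, so the reported tool point went down to z = −19 mm while the fingertips stayed above the bed.

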